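# Close the tester's hooked cover and start it

### The job

Close the bench tester: pick up the white cover by its grip, hook its lip at a tilt under the ledge on the robot's side of the opening, swing it down and press it home until the sprung catch snaps over its far edge and it lies flush. Then, with the cover latched, press the square key fully down and let it up, and after it the round key in the same way, one at a time; do not press the long bar key, and leave the carton, tape roll and screwdriver where they are.

Things in the scene. Friction and masses are not known exactly. Their poses are not given: they have to be found in the camera images.
- tester: Fixed blue bench box, 300 (x) x 260 (y) x 110 mm high, aluminium deck on top with a rectangular opening 153 (x) x 115 (y) mm centred at x = +1.5, y = -45 mm. Origin: centre of its underside; x points away from the robot (give or take its yaw), z up. The three keys stand on the deck in a row along x at y = +80 mm, at x = -65, 0 and +65 mm, in any order.
- ledge (a point): Middle of the opening's edge on the robot's side, on the deck's top; tester's axes. This edge is the ledge: 6 mm thick sheet, hollow beneath for 40 mm towards -x and 44 mm down. Along the opening's two long sides run fixed rails, tops 6 mm below the deck, 18.5 mm wide, 78 mm free between them: the cover's plate lies on them, flush with the deck.
- far_edge (a point): Middle of the opening's far edge (+x), on the deck's top; tester's axes. The spring catch stands here.
- seat (a point): Where the centre of the cover's grip is when the cover is fully seated (19 mm above the deck, over the opening's centre); tester's axes, to which the cover's are then parallel, lip towards -x. There is 1.5 mm play each way along x, 2.5 mm along y.
- catch (a joint): Catch: sprung 40 mm wide steel wedge, top 18 mm above the deck, overhanging the far edge by 6 mm. 0 = out, grows as pushed back to +x (m, up to 0.009). The swinging cover meets its steep near face about 0.15 rad before level and must be pushed down there (about 6 to 15 N near the cover's far edge; its weight is not enough) till the catch gives 6 mm and snaps out over the cover.
- cover_grip (a point): Centre of the black grip of the loose white cover (0.25 to 0.42 kg); cover's axes. Grip: upright slab 14 (x) x 70 (y) x 38 mm high in the middle of a plate 150 (x) x 110 (y) x 6 mm. The plate's top is 19 mm below this point, its underside 25 mm, the lip's and rib's underside 31 mm. At the start it lies flat on the bench, grip up, lip roughly towards the robot, to one side of the tester.
- cover_lip (a point): Middle of the tip of the cover's lip, on its upper face: 93 mm to -x of the grip's centre and 27 mm below it. The lip is 70 mm wide (y), 4 mm thick, stands 18 mm out beyond the plate's -x edge, its top 2 mm lower than the plate's underside. A block behind it and a rib at x = 36 to 54 mm, both 70 mm wide, stand 6 mm below the plate.
- key_square_top (a point): Centre of the top of the square grey key, 28 x 28 mm, standing in a black frame 48 mm square on the deck; its top is 19 mm above the deck, 9 mm above the frame.
- key_square (a joint): Travel of the square key: 0 up, grows as it is pressed, fully down at 0.005 m (about 5 N); springs back.
- key_round_top (a point): Centre of the top of the round grey key, 30 mm across, in a frame like the other's, same height.
- key_round (a joint): Travel of the round key, as for the square key.
- key_bar_top (a point): Centre of the top of the long bar key, 14 (x) x 40 (y) mm, same frame and height: not to be pressed.
- key_bar (a joint): Travel of the bar key, as for the square key.
- carton_mid (a point): Centre of a bystander cardboard carton 100 x 80 x 60 mm.
- tape: Bystander roll of tape lying flat, 90 mm across, 30 mm high; origin under its centre.
- driver: Bystander screwdriver lying on the bench; origin under its middle.

How it is judged:
By the outcome, as a careful person would: the job done as asked, in the order asked, and still so for the second after the job is handed in, with the robot touching nothing.
It also fails if it takes over 58 s, if anything falls off the work surface, if the arm or the gripper's body presses on something with over 40 N, if the wrist force passes 120 N, or if a joint passes its speed limit or range.

### The arm

A 6-joint arm with a two-finger parallel gripper is mounted at the origin on the work surface. World frame = base frame: x ahead of the robot, y to its left, z up, the work surface at z = 0. Lengths are in m, angles in rad, forces in N, time in s.
With the tool pointing down it reaches from about 0.35 to 0.975 m from the base axis. Payload 4.9 kg.
Tool frame: the origin (TCP) lies at the very end of the fingers, on their centre line; the grasp point (between the pads) lies 19 mm behind it; x points along the fingers, y is the direction in which the jaws open and shut, and the axes are right-handed (so a half turn about x gives the same grasp; the last joint's range is limited). The gripper opens to 85 mm and grips with 20 to 120 N. Pads are 22 mm wide; open, the fingers measure 114 mm over their backs; the gripper's body (76 mm by 85 mm) begins 54 mm behind the grasp point. The pads swing forward as they close: fully open they stand 13 mm farther back than shut.
Start: joints at [0.995, 0.053, 1.613, -0, 1.476, -0.119], TCP at [0.276, 0.561, 0.231] pointing down, gripper open.
Joint ranges: [-3.01, 3.01], [-1.01, 2.22], [0.06, 2.58], [-1.02, 4.17], [0.09, 2.62], [-3.14, 3.14]. Speed limits (rad/s): [2.57, 2.57, 3.14, 3.14, 3.14, 3.14].

### API

Orientations are given as a unit quaternion [w, x, y, z].
In Python, from plant import manip gives the robot as it stands.
- The arm moves only by the tool play_rows, never from a script. Its argument "plan" is a list of rows, each a list of 5 numbers: the shift along the tool's x, y, z in mm, then the turn about the tool's x in rad, then the closure, from -1 (fully open) to 1 (shut). A call has 1 to 8 rows; each row is the pose to reach, as a shift and turn from the pose commanded when the call began, along the tool's axes at that moment; what a row does not reach only later rows make up. A row lasts 1/8 s, in which the tool goes at most 62.5 mm and 10.7 degrees, less where a joint would pass 70% of its speed; a pose out of reach is approached as far as the arm can. A call with a gripper value outside its range is refused whole. The fingers move at their own pace and stop on an object; the grip force is fixed at half the most. Time passes only in rows, so rows that repeat a pose let the fingers close. It gives the time, the measured TCP pose, the force and the opening at its end, in the units of the state.
- manip.state(): the state, without advancing time (a new reading comes with each control period).
- manip.grab_frame(name): name is "scene" or "top"; returns a dict with "img" (384x512x3 uint8, red, green, blue), "range_z" (384x512 float32, m along the optical axis (not along the pixel's ray), 0 where there is no reading), "fx", "fy", "cx", "cy" (pixels), "origin" and "rotation" of the camera in the world. Camera axes: x right, y up, looking along -z (the intrinsics and any distortion apply to the point x, -y, -z); pixel columns grow to the right and rows downward; lengths in m; the calibration is good to about 2 mm. A picture is of the moment at which its call begins.
- manip.job_done(): hands the job in, once; it reports no verdict.
The state is a dict: "time": time; "joint_pos": joint angles; "joint_vel": joint speeds; "joint_efforts": joint torques, N m; "tool_pos": TCP position; "tool_rot": TCP orientation; "contact_force": force on the tool from outside, world axes, zero at the start; "ft_torque": the same for the moment, N m; "gripper_width": opening from 0.0 (shut) to 1.0 (fully open).
Only numpy, scipy, OpenCV 4.12 (cv2) and the standard library are available. Lean on these libraries where they do the work, as an engineer would, in place of code of your own. Each camera call takes 0.05 s, during which the arm holds its last target. There are 200 camera calls.

## Working session

There is one attempt and no reset: what is moved stays moved. The work goes in short steps, Python scripts to look and compute and a tool call to move; the robot and the scene stay as the last step left them, time stands still between calls to the robot, and variables do not carry over. Pictures are saved under pics/ and viewed, about 8 in all and at most 12, crops included, and the job is handed in when it is done.

Besides the shell and the picture viewer there is one more tool, called after "Request:" by a JSON object that holds its "name" and its "arguments", one argument or row to a line. play_rows: Moves the arm, as the interface text tells. Its arguments: {"type":"object","properties":{"plan":{"type":"array"}},"required":["plan"]}

```bash
ls; mkdir -p pics; cat > h.py <<'E'
import numpy as np, cv2
from plant import manip
from scipy.spatial.transform import Rotation as R
def grab(n,save=None):
    f=manip.grab_frame(n)
    if save: cv2.imwrite('pics/'+save,f['img'][:,:,::-1])
    return f
def cloud(f):
    z=f['range_z']; v,u=np.mgrid[:z.shape[0],:z.shape[1]]
    p=np.stack([(u-f['cx'])/f['fx']*z,-(v-f['cy'])/f['fy']*z,-z],-1)
    return p@np.array(f['rotation']).T+np.array(f['origin'])
def ray(f,u,v,h):
    d=np.array(f['rotation'])@np.array([(u-f['cx'])/f['fx'],-(v-f['cy'])/f['fy'],-1]); o=np.array(f['origin'])
    return o+d*(h-o[2])/d[2]
E
python3 - <<'E'
from h import *
s=manip.state();print(s)
for n in('top','scene'):
    f=grab(n,n+'1.png');print({k:f[k] for k in f if k not in('img','range_z')},f['img'].shape,(f['range_z']>0).mean())
    np.savez('/tmp/'+n+'1.npz',**f)
a=cv2.imread('pics/top1.png');b=cv2.imread('pics/scene1.png')
E
```

```text
pics
{'time': 0.0, 'joint_pos': array([ 9.95003637e-01,  5.33430384e-02,  1.61431915e+00, -1.65523460e-05,
        1.47595921e+00, -1.18999420e-01]), 'joint_vel': array([ 2.81327047e-04,  2.36769367e-03,  1.15113966e-03, -2.31358615e-03,
       -2.57345509e-05,  3.54538445e-04]), 'joint_efforts': array([-3.35508130e-04, -3.93697643e+01, -3.70170343e+01, -1.83739094e-04,
        6.97254945e-03, -1.14392984e-05]), 'tool_pos': array([0.2753321 , 0.56039172, 0.23005655]), 'tool_rot': array([ 0.68850475,  0.15942332,  0.68898218, -0.16077613]), 'contact_force': array([ 0.22155548, -0.29153873, -0.05698789]), 'ft_torque': array([ 0.02255274,  0.02226307, -0.01279991]), 'gripper_width': 0.9977767870216747}
{'fx': 379.27729731109144, 'fy': 379.27729731109144, 'cx': 258.8971251719079, 'cy': 189.66339466997223, 'origin': array([0.25898868, 0.00148069, 1.28735846]), 'rotation': array([-0.68973715, -0.07296868,  0.07570916,  0.71638422])} (384, 512, 3) 0.9958089192708334
{'fx': 381.70361745233157, 'fy': 381.70361745233157, 'cx': 259.0475291077963, 'cy': 194.90992530802671, 'origin': array([1.59618096, 0.00161174, 0.88498551]), 'rotation': array([0.62389425, 0.32087979, 0.31727114, 0.63806829])} (384, 512, 3) 0.9960123697916666
```

```bash
sed -i "s/np.array(f\['rotation'\])/RM(f)/g" h.py; cat >> h.py <<'E'
def RM(f): return R.from_quat(np.roll(f['rotation'],-1)).as_matrix()
E
python3 - <<'E'
from h import *
f=dict(np.load('/tmp/top1.npz'));c=cloud(f)
for u,v in((60,60),(256,60),(450,60),(60,330),(256,190),(450,330)): print(u,v,c[v,u].round(3))
E
```

```text
60 60 [ 1.528  1.136 -0.755]
256 60 [ 1.48  -0.027 -0.749]
450 60 [ 1.435 -1.175 -0.747]
60 330 [0.172 0.35  0.593]
256 190 [0.533 0.001 0.001]
450 330 [ 0.05  -0.604  0.002]
```

View pics/top1.png

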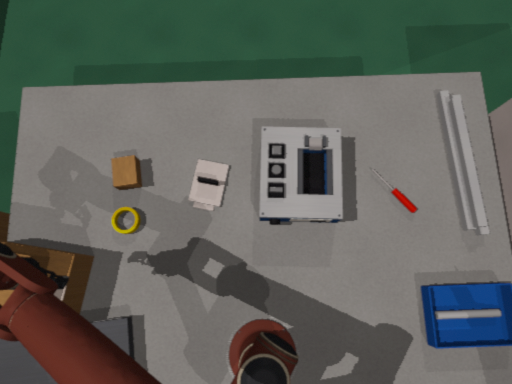

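View pics/scene1.png

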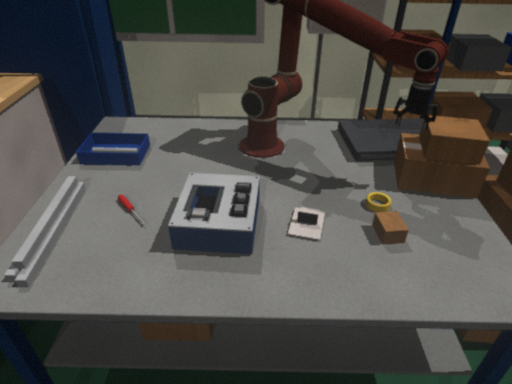

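```bash
python3 - <<'E'
from h import *
f=dict(np.load('/tmp/top1.npz'));c=cloud(f);im=f['img']
def box(m,name):
    n,l,st,_=cv2.connectedComponentsWithStats(m.astype(np.uint8))
    for i in range(1,n):
        if st[i,4]>60:
            p=c[l==i]; r=cv2.minAreaRect(p[:,:2].astype(np.float32)*1000); print(name,st[i],np.round(r[0],1),np.round(r[1],1),round(r[2],1),'z',np.median(p[:,2]).round(4))
roi=np.zeros(im.shape[:2],bool);roi[100:260,80:440]=1
z=c[...,2]
box(roi&(abs(z-.11)<.006),'deck')
box(roi&(z>.122)&(z<.14),'high')
hsv=cv2.cvtColor(im,cv2.COLOR_RGB2HSV)
white=roi&(hsv[...,2]>170)&(hsv[...,1]<60)&(z<.04)
box(white,'white'); 
box(roi&(z>.04)&(z<.06),'grip'); box(roi&(z>.006)&(z<.02),'plate')
g=dict(np.load('/tmp/scene1.npz'))
A=cv2.resize(im[120:230,180:350,::-1],None,fx=4.6,fy=4.6,interpolation=cv2.INTER_CUBIC)
cv2.imwrite('pics/crop1.png',A)
cs=cloud(g);print('scene grip',[cs[v,u].round(4) for v,u in((218,307),(185,265))])
E
```

```text
deck [ 259  126   83   93 5099] [ 567.9 -143.5] [260.4 302.1] 86.4 z 0.109
high [309 138  13  10  86] [ 656.4 -194.2] [39.4 31.7] 86.3 z 0.1245
high [272 145   9  10  79] [637.2 -67.5] [25.8 30.2] 87.7 z 0.1275
high [271 165  10   9  70] [571.8 -62.9] [28.6 26.7] 87.1 z 0.1278
high [269 187  13   5  64] [507.1 -58.2] [37.6 14.1] 86.6 z 0.1275
white [196 160  32  21 392] [608.6 154.5] [104.9  57.8] 77.1 z 0.0107
white [190 176  33  34 590] [525.8 175.6] [112.8  91.8] 69.0 z 0.0107
grip [302 153  25  35 162] [ 583.8 -195.3] [ 79.  119.7] 87.1 z 0.0584
grip [111 155  28  33 535] [605.9 443.3] [102.5  81.6] 7.6 z 0.0574
grip [197 176  21   8  95] [565.2 165.7] [69.4 15.2] 76.4 z 0.0479
plate [ 188  159   41   47 1182] [565.8 166.1] [110.8 150.8] 76.9 z 0.011
plate [372 169  42  44 123] [ 511.6 -463.7] [196.4  13.6] 36.2 z 0.0147
scene grip [array([0.5748, 0.1636, 0.038 ]), array([0.3299, 0.0179, 0.0034])]
```

View pics/crop1.png

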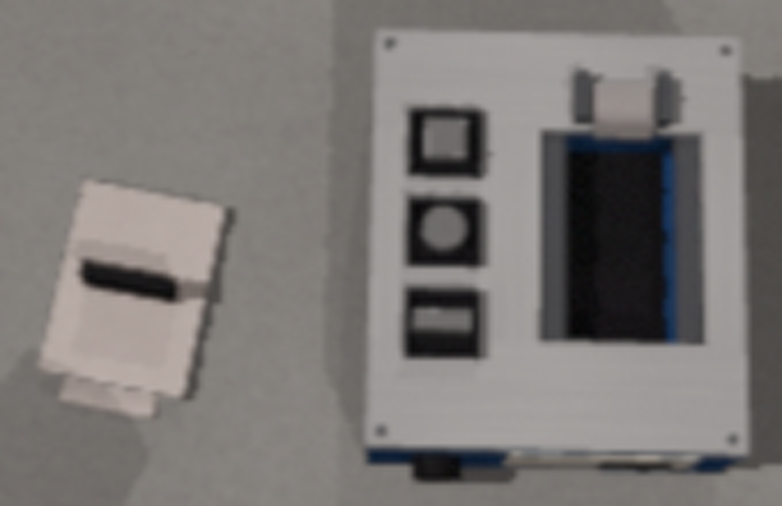

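The overview and crop show the cover at about (209,184) px, lip towards the robot. The tester is at about (300,173) px. Its square key is the far one (277,150), round is in the middle (276,170) and bar is nearest (275,190). The sizes agree with those given.

```bash
cat >> h.py <<'E'
TO=np.array([.5673,-.1431,0]); TY=np.radians(-3.8)
def T(x,y,z): # tester mm (z above deck) -> world
    return TO+R.from_euler('z',TY).apply([x/1e3,y/1e3,.11+z/1e3])
def go(p,yaw): # TCP target (m), yaw = direction of the held cover's x axis
    s=manip.state(); M=R.from_quat(np.roll(s['tool_rot'],-1)).as_matrix()
    d=M.T@(np.array(p)-s['tool_pos'])*1e3
    a=yaw+np.pi/2; w=np.array([np.cos(a),np.sin(a),0])@M   # wanted jaw dir in tool axes
    t=np.arctan2(w[2],w[1]); t=(t+np.pi/2)%np.pi-np.pi/2
    print('shift',d.round(1),'turn',round(t,3),'| t',round(s['time'],2),'tcp',s['tool_pos'].round(4),'F',s['contact_force'].round(1),'w',round(s['gripper_width'],3),'q',s['joint_pos'].round(2),'ydir',M[:,1].round(3),'xdir',M[:,0].round(3))
E
python3 -c "
from h import *
go([.5655,.1659,.11],np.radians(-13.1))"
```

```text
shift [ 120.5 -225.9  434.4] turn -0.228 | t 0.1 tcp [0.2754 0.5604 0.2302] F [ 0.1 -0.1 -0.3] w 0.996 q [ 1.    0.05  1.61 -0.    1.48 -0.12] ydir [ 0.441  0.897 -0.002] xdir [-0.001 -0.002 -1.   ]
```

Request:
{"name": "play_rows", "arguments": {
  "plan": [
    [0, -56, 108, -0.06, -1],
    [0, -113, 217, -0.12, -1],
    [0, -170, 325, -0.18, -1],
    [60, -226, 434, -0.228, -1],
    [120, -226, 434, -0.228, -1],
    [120, -226, 434, -0.228, -1],
    [120, -226, 434, -0.228, -1],
    [120, -226, 434, -0.228, -1]
  ]
}}

```text
time: 1.1
tool_pos: [0.5587, 0.1749, 0.1157]
tool_rot: [0.702, 0.081, 0.703, -0.081]
contact_force: [-0.1, -0.1, 0.0]
gripper_width: 1.0
```

```bash
python3 - <<'E'
from h import *
go([.5655,.1659,.016],np.radians(-13.1))
f=grab('scene');cv2.imwrite('pics/s2.png',cv2.resize(f['img'][120:270,230:400,::-1],None,fx=4,fy=4,interpolation=cv2.INTER_CUBIC))
E
```

```text
shift [99.7 -7.3  8.7] turn -0.0 | t 1.1 tcp [0.5587 0.1749 0.1157] F [-0.1 -0.1  0. ] w 1.0 q [ 0.18  0.06  1.81  0.    1.28 -1.17] ydir [0.227 0.974 0.   ] xdir [-0.  0. -1.]
```

View pics/s2.png

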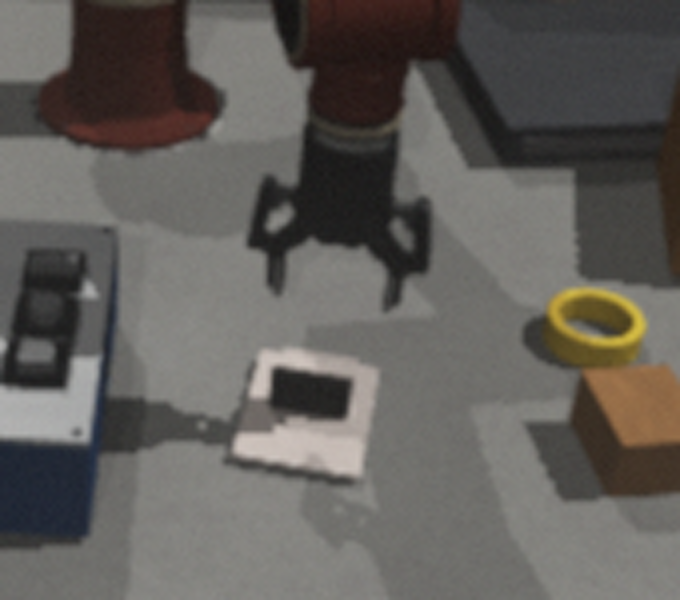

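The fingers straddle the grip, jaws along its long side. The tool was still arriving, so I'll descend part way and re-measure.

Request:
{"name": "play_rows", "arguments": {
  "plan": [
    [20, 0, 0, 0, -1],
    [40, 0, 0, 0, -1],
    [40, 0, 0, 0, -1],
    [40, 0, 0, 0, -1]
  ]
}}

```text
time: 1.65
tool_pos: [0.5579, 0.1777, 0.0772]
tool_rot: [0.703, 0.08, 0.702, -0.08]
contact_force: [-0.7, -0.3, 0.9]
gripper_width: 1.001
```

```bash
python3 - <<'E'
from h import *
go([.5655,.1659,.016],np.radians(-13.1))
E
```

```text
shift [61.2 -9.8 10. ] turn 0.002 | t 1.65 tcp [0.5579 0.1777 0.0772] F [-0.7 -0.3  0.9] w 1.001 q [ 0.18  0.1   1.83  0.    1.21 -1.16] ydir [0.225 0.974 0.   ] xdir [ 0.001  0.    -1.   ]
```

Request:
{"name": "play_rows", "arguments": {
  "plan": [
    [0, -9.8, 10, 0, -1],
    [20, -9.8, 10, 0, -1],
    [40, -9.8, 10, 0, -1],
    [50, -9.8, 10, 0, -1],
    [55, -9.8, 10, 0, -1],
    [61, -9.8, 10, 0, -1],
    [61, -9.8, 10, 0, -1]
  ]
}}

```text
time: 2.52
tool_pos: [0.5655, 0.1649, 0.0156]
tool_rot: [0.702, 0.081, 0.703, -0.081]
contact_force: [0.5, 0.3, 0.3]
gripper_width: 1.001
```

```bash
python3 - <<'E'
from h import *
go([.5655,.1659,.016],np.radians(-13.1))
E
```

```text
shift [-0.4  1.  -0.3] turn -0.0 | t 2.52 tcp [0.5655 0.1649 0.0156] F [0.5 0.3 0.3] w 1.001 q [ 0.16  0.2   1.84  0.    1.1  -1.18] ydir [ 0.227  0.974 -0.   ] xdir [-0. -0. -1.]
```

Close, then lift.

Request:
{"name": "play_rows", "arguments": {
  "plan": [
    [0, 0, 0, 0, 1],
    [0, 0, 0, 0, 1],
    [0, 0, 0, 0, 1],
    [0, 0, 0, 0, 1],
    [0, 0, 0, 0, 1],
    [0, 0, 0, 0, 1]
  ]
}}

```text
time: 3.28
tool_pos: [0.5665, 0.1649, 0.0169]
tool_rot: [0.703, 0.081, 0.702, -0.081]
contact_force: [0.3, 1.0, 5.1]
gripper_width: 0.809
```

Request:
{"name": "play_rows", "arguments": {
  "plan": [
    [-15, 0, 0, 0, 1],
    [-30, 0, 0, 0, 1],
    [-60, 0, 0, 0, 1],
    [-100, 0, 0, 0, 1],
    [-150, 0, 0, 0, 1],
    [-180, 0, 0, 0, 1],
    [-180, 0, 0, 0, 1],
    [-180, 0, 0, 0, 1]
  ]
}}

```text
time: 4.28
tool_pos: [0.5645, 0.1646, 0.1939]
tool_rot: [0.701, 0.08, 0.704, -0.081]
contact_force: [-1.2, -0.7, -4.5]
gripper_width: 0.806
```

```bash
python3 - <<'E'
from h import *
go(np.append(T(22,-45,0)[:2],.185),TY)
f=grab('scene');cv2.imwrite('pics/s3.png',cv2.resize(f['img'][60:250,170:400,::-1],None,fx=3,fy=3,interpolation=cv2.INTER_CUBIC))
E
```

```text
shift [   9.  -339.9  101.6] turn -0.163 | t 4.28 tcp [0.5645 0.1646 0.1939] F [-1.2 -0.7 -4.5] w 0.806 q [ 0.16 -0.01  1.74  0.    1.41 -1.18] ydir [ 0.227  0.974 -0.001] xdir [-0.003 -0.    -1.   ]
```

View pics/s3.png

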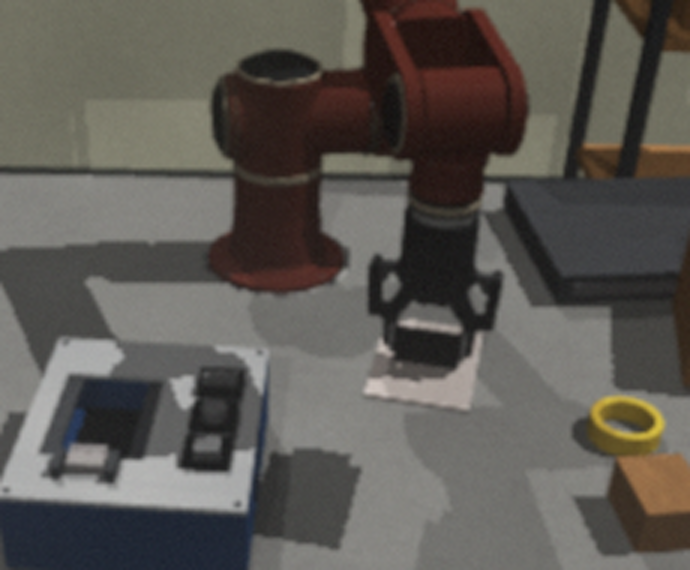

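The cover is held and lifted, with the grip at about (430,345) in the crop. Next I carry it over the opening, 22 mm beyond the seat.

Request:
{"name": "play_rows", "arguments": {
  "plan": [
    [0, -40, 12, -0.02, 1],
    [0, -95, 28, -0.05, 1],
    [0, -150, 45, -0.08, 1],
    [0, -205, 62, -0.11, 1],
    [4, -255, 78, -0.13, 1],
    [9, -300, 90, -0.15, 1],
    [9, -325, 97, -0.163, 1],
    [9, -340, 102, -0.163, 1]
  ]
}}

```text
time: 5.32
tool_pos: [0.5866, -0.1903, 0.1841]
tool_rot: [0.705, 0.025, 0.708, -0.023]
contact_force: [0.5, 0.3, -3.8]
gripper_width: 0.807
```

Request:
{"name": "play_rows", "arguments": {
  "plan": [
    [0, 0, 0, 0, 1],
    [0, 0, 0, 0, 1]
  ]
}}

```text
time: 5.58
tool_pos: [0.5878, -0.1883, 0.1863]
tool_rot: [0.706, 0.023, 0.707, -0.023]
contact_force: [0.7, 0.3, -3.3]
gripper_width: 0.809
```

```bash
python3 - <<'E'
from h import *
go(np.append(T(22,-45,0)[:2],.145),TY)
f=grab('scene');np.savez('/tmp/s4.npz',**f)
t=grab('top');np.savez('/tmp/t4.npz',**t)
for g in(f,t):
    c=cloud(g);hsv=cv2.cvtColor(g['img'],cv2.COLOR_RGB2HSV)
    L=R.from_euler('z',-TY).apply((c.reshape(-1,3)-TO))*1e3; L=L.reshape(c.shape); L[...,2]-=110
    m=(abs(L[...,0]-5)<140)&(abs(L[...,1]+45)<75)&(L[...,2]>30)&(L[...,2]<95)&(hsv[...,2]>90)&(hsv[...,1]<90)
    p=L[m]; 
    if len(p)<50: print(len(p));continue
    A=np.c_[p[:,:2],np.ones(len(p))]; q=np.linalg.lstsq(A,p[:,2],rcond=None)[0];r=abs(A@q-p[:,2]);k=r<4
    q=np.linalg.lstsq(A[k],p[k,2],rcond=None)[0]
    print(len(p),k.sum(),'slope',q.round(3),'x',np.percentile(p[k,0],[1,99]).round(1),'y',np.percentile(p[k,1],[1,99]).round(1),'z',np.percentile(p[k,2],[1,50,99]).round(1))
cv2.imwrite('pics/s4.png',cv2.resize(np.hstack([f['img'][90:260,130:300],t['img'][80:250,240:360]])[:,:,::-1],None,fx=2.7,fy=2.7,interpolation=cv2.INTER_CUBIC))
E
```

```text
shift [41.3 -1.3 -1.4] turn 0.001 | t 5.58 tcp [ 0.5878 -0.1883  0.1863] F [ 0.7  0.3 -3.3] w 0.809 q [-0.43  0.07  1.67  0.    1.4  -1.94] ydir [0.065 0.998 0.001] xdir [-0.001  0.001 -1.   ]
601 569 slope [-3.0000e-03  0.0000e+00  7.2379e+01] x [-51.8  98.2] y [-94.8  13.3] z [68.7 72.2 75.8]
29
```

View pics/s4.png

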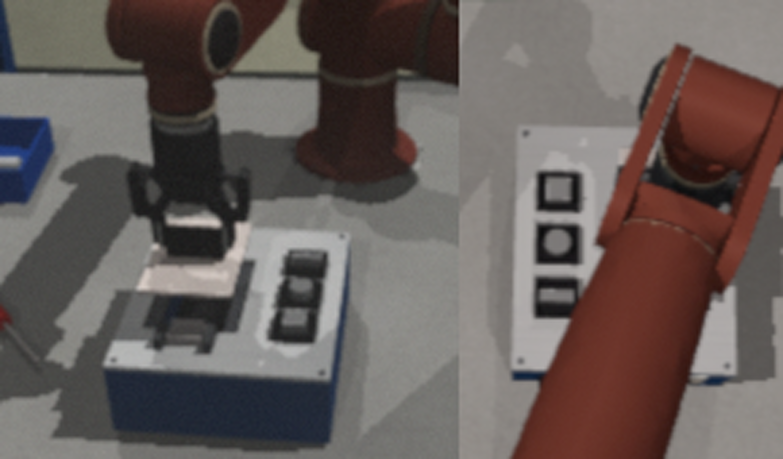

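The cover is held level over the opening (white plate around (195,260) in the crop). I'll check the scene camera's bias against the tester.

```bash
python3 - <<'E'
from h import *
for n in('scene1','s4','top1'):
    g=dict(np.load('/tmp/%s.npz'%n));c=cloud(g)
    L=R.from_euler('z',-TY).apply((c.reshape(-1,3)-TO))*1e3; L=L.reshape(c.shape); L[...,2]-=110
    b=(abs(L[...,0])<175)&(abs(L[...,1])<150)
    d=L[b&(abs(L[...,2])<4)]
    print(n,'deck z',np.median(d[:,2]).round(1),'x',np.percentile(d[:,0],[.3,99.7]).round(1),'y edges',np.percentile(d[:,1],[.3,99.7]).round(1), 'rect',cv2.minAreaRect(d[:,:2].astype(np.float32)))
    for nm,x in(('sq',65),('rd',0),('bar',-65)):
        k=L[b&(L[...,2]>14)&(L[...,2]<23)&(abs(L[...,0]-x)<25)&(abs(L[...,1]-80)<25)]
        if len(k)>5: print(nm,len(k),k.min(0).round(1),k.max(0).round(1))
    # opening: deck samples per row band
    for x0,x1 in((-60,-20),(20,60)):
        e=d[(d[:,0]>x0)&(d[:,0]<x1)]
        print('opening y',x0,e[e[:,1]<-75][:,1].max().round(1),e[(e[:,1]>-30)&(e[:,1]<40)][:,1].min().round(1))
    e=d[abs(d[:,1]+45)<38]
    if (e[:,0]>50).any() and (e[:,0]<-40).any():print('opening x',e[e[:,0]<-40][:,0].max().round(1),e[e[:,0]>50][:,0].min().round(1))
E
```

```text
scene1 deck z 1.0 x [-151.2  152. ] y edges [-129.5  130.1] rect ((-0.25738525390625, -0.4680023193359375), (308.0264892578125, 261.5553283691406), 0.3907541334629059)
sq 57 [50.2 67.1 14.2] [80.7 94.6 22.8]
rd 48 [-13.9  65.6  14.3] [15.3 93.1 22.7]
bar 42 [-74.6  60.3  14. ] [-55.1  99.7  22.3]
opening y -60 -83.3 -1.9
opening y 20 -83.9 -4.8
opening x -71.7 78.5
s4 deck z 1.0 x [-149.5  151.6] y edges [-129.2  130.2] rect ((-0.2507171630859375, 0.3514556884765625), (306.8276672363281, 261.52740478515625), 0.6260651350021362)
sq 58 [50.  67.5 14. ] [79.3 94.5 22.9]
rd 43 [-12.6  56.5  15.3] [15.6 93.4 22.8]
bar 45 [-84.9  55.6  14.1] [-40.5  99.9  22.7]
opening y -60 -127.8 -4.7
opening y 20 -83.7 -5.1
top1 deck z -0.8 x [-149.5  149.2] y edges [-129.5  129.5] rect ((0.49139404296875, -0.3664703369140625), (301.7657165527344, 260.4131774902344), 0.1718037873506546)
sq 70 [49.4 67.  14.1] [79.8 93.3 22.7]
rd 68 [-22.5  56.2  14.1] [12.7 94.5 22.8]
bar 60 [-72.7  61.9  14.2] [-58.6  99.6  22.1]
opening y -60 -85.4 -2.6
opening y 20 -83.4 0.9
opening x -74.3 73.9
```

Request:
{"name": "play_rows", "arguments": {
  "plan": [
    [10, -1, -1, 0.005, 1],
    [20, -2, -1, 0.005, 1],
    [34, -3.3, -1, 0.005, 1],
    [34, -3.3, -1, 0.005, 1],
    [34, -3.3, -1, 0.005, 1]
  ]
}}

```text
time: 6.3
tool_pos: [0.5867, -0.1928, 0.1527]
tool_rot: [0.707, 0.025, 0.707, -0.025]
contact_force: [0.8, 0.3, -3.5]
gripper_width: 0.807
```

```bash
sed -i 's/radians(-3.8)/radians(-3.5)/' h.py; cat >> h.py <<'E'
def plate(g,zlo,zhi):
    c=cloud(g);hsv=cv2.cvtColor(g['img'],cv2.COLOR_RGB2HSV)
    L=R.from_euler('z',-TY).apply((c.reshape(-1,3)-TO))*1e3; L=L.reshape(c.shape); L[...,2]-=111
    m=(abs(L[...,0]-5)<140)&(abs(L[...,1]+45)<72)&(L[...,2]>zlo)&(L[...,2]<zhi)&(hsv[...,2]>90)&(hsv[...,1]<90)
    p=L[m]; A=np.c_[p[:,:2],np.ones(len(p))]; k=np.ones(len(p),bool)
    for _ in range(6):
        q=np.linalg.lstsq(A[k],p[k,2],rcond=None)[0]; k=abs(A@q-p[:,2])<3
    print(len(p),k.sum(),'slope',q.round(3),'x',np.percentile(p[k,0],[1,99]).round(1),'y',np.percentile(p[k,1],[1,99]).round(1),'z',np.percentile(p[k,2],[1,50,99]).round(1))
    e=p[k&(p[:,0]>p[k,0].max()-25)]; print('far part y',np.percentile(e[:,1],[1,99]).round(1),'rect',cv2.minAreaRect(p[k][:,:2].astype(np.float32)))
    return L,p[k]
E
python3 - <<'E'
from h import *
go(np.append(T(22,-45,0)[:2],.145),TY)
f=grab('scene');np.savez('/tmp/s5.npz',**f)
plate(f,20,60)
E
```

```text
shift [ 7.7  3.4 -0.4] turn -0.01 | t 6.3 tcp [ 0.5867 -0.1928  0.1527] F [ 0.8  0.3 -3.5] w 0.807 q [-0.44  0.09  1.7   0.    1.34 -1.94] ydir [0.071 0.997 0.   ] xdir [-0.  0. -1.]
603 546 slope [-1.0000e-03  1.0000e-03  3.7768e+01] x [-53.1  97.8] y [-100.3    8.5] z [34.9 37.7 40.4]
far part y [-99.4   6.4] rect ((21.144866943359375, -46.30858612060547), (110.79866790771484, 155.73406982421875), 89.48516845703125)
```

Request:
{"name": "play_rows", "arguments": {
  "plan": [
    [0, 1.5, 0, -0.01, 1],
    [4, 1.5, 0, -0.01, 1],
    [8, 1.5, 0, -0.01, 1],
    [10, 1.5, 0, -0.01, 1],
    [12, 1.5, 0, -0.01, 1],
    [12, 1.5, 0, -0.01, 1]
  ]
}}

```text
time: 7.1
tool_pos: [0.5866, -0.1911, 0.1406]
tool_rot: [0.707, 0.022, 0.707, -0.021]
contact_force: [-0.0, -0.2, -4.0]
gripper_width: 0.801
```

```bash
python3 - <<'E'
from h import *
go(np.append(T(22,-45,0)[:2],.131),TY)
f=grab('scene');plate(f,5,60)
E
```

```text
shift [ 9.6  1.8 -0.2] turn 0.0 | t 7.1 tcp [ 0.5866 -0.1911  0.1406] F [-0.  -0.2 -4. ] w 0.801 q [-0.44  0.11  1.71  0.    1.32 -1.95] ydir [0.061 0.998 0.   ] xdir [-0.  0. -1.]
643 526 slope [ 0.0000e+00 -3.0000e-03  2.5714e+01] x [-52.2  97.3] y [-98.1  10.5] z [23.  25.8 28.7]
far part y [-97.3   9.4] rect ((21.70769500732422, -44.51797866821289), (111.17929077148438, 156.50396728515625), 89.63204193115234)
```

Request:
{"name": "play_rows", "arguments": {
  "plan": [
    [-8, 0, 0, 0, 1],
    [-8, 0, 5, 0, 1],
    [-8, 0, 10, 0, 1],
    [-8, 0, 10, 0, 1],
    [-4, 0, 10, 0, 1],
    [0, 0, 10, 0, 1],
    [2, 0, 10, 0, 1],
    [2, 0, 10, 0, 1]
  ]
}}

```text
time: 8.15
tool_pos: [0.5989, -0.1921, 0.1434]
tool_rot: [0.709, 0.021, 0.705, -0.022]
contact_force: [-3.7, 3.4, 11.3]
gripper_width: 0.806
```

```bash
python3 - <<'E'
from h import *
go(np.append(T(32,-45,0)[:2],.134),TY)
f=grab('scene');plate(f,5,60)
E
```

```text
shift [ 9.3  2.  -2.6] turn 0.001 | t 8.15 tcp [ 0.5989 -0.1921  0.1434] F [-3.7  3.4 11.3] w 0.806 q [-0.43  0.13  1.69  0.    1.32 -1.94] ydir [ 0.06   0.998 -0.001] xdir [ 0.006 -0.001 -1.   ]
602 532 slope [ 1.900e-02 -2.000e-03  2.779e+01] x [-40.8 110.6] y [-98.2  10. ] z [25.3 28.9 32.4]
far part y [-97.6   9.8] rect ((33.93315887451172, -44.30883026123047), (109.851318359375, 156.30064392089844), 89.63743591308594)
```

Request:
{"name": "play_rows", "arguments": {
  "plan": [
    [2, 0, 0, 0, 1],
    [4, 0, 0, 0, 1],
    [4, 0, 0, 0, 1]
  ]
}}

```text
time: 8.57
tool_pos: [0.5993, -0.1923, 0.1401]
tool_rot: [0.709, 0.021, 0.704, -0.022]
contact_force: [-4.1, 3.3, 12.5]
gripper_width: 0.805
```

```bash
python3 - <<'E'
from h import *
go(np.append(T(32,-45,0)[:2],.134),TY)
f=grab('scene');plate(f,5,60)
E
```

```text
shift [ 6.1  2.2 -3. ] turn 0.001 | t 8.57 tcp [ 0.5993 -0.1923  0.1401] F [-4.1  3.3 12.5] w 0.805 q [-0.43  0.13  1.69  0.    1.32 -1.94] ydir [ 0.06   0.998 -0.001] xdir [ 0.007 -0.002 -1.   ]
546 487 slope [ 8.1000e-02 -4.0000e-03  2.2429e+01] x [-37.8 112.6] y [-98.3  10.1] z [18.3 28.7 33.2]
far part y [-98.1   9.3] rect ((36.76591491699219, -44.785064697265625), (110.53279876708984, 153.48846435546875), 89.8266372680664)
```

It pivots smoothly at about 16 N (slope 0.08). I'll continue.

Request:
{"name": "play_rows", "arguments": {
  "plan": [
    [1.5, 0, 0, 0, 1],
    [3, 0, 0, 0, 1],
    [4.5, 0, 0, 0, 1],
    [6, 0, 0, 0, 1],
    [6, 0, 0, 0, 1]
  ]
}}

```text
time: 9.25
tool_pos: [0.5989, -0.1924, 0.1336]
tool_rot: [0.709, 0.021, 0.705, -0.022]
contact_force: [-5.3, 2.6, 11.0]
gripper_width: 0.807
```

```bash
python3 - <<'E'
from h import *
go(np.append(T(32,-45,0)[:2],.134),TY)
f=grab('scene','s6f.png');plate(f,-5,60);np.savez('/tmp/s6.npz',**f)
E
```

```text
shift [-0.4  2.3 -2.5] turn 0.001 | t 9.25 tcp [ 0.5989 -0.1924  0.1336] F [-5.3  2.6 11. ] w 0.807 q [-0.43  0.13  1.69  0.    1.31 -1.94] ydir [ 0.061  0.998 -0.001] xdir [ 0.006 -0.002 -1.   ]
1198 171 slope [0.063 0.018 7.188] x [-134.3  117.3] y [-108.9   26. ] z [-2.8  0.8 14.2]
far part y [-32.7 -29.3] rect ((-10.545074462890625, -45.58843994140625), (134.2701873779297, 256.0924987792969), 85.89356231689453)
```

```bash
python3 - <<'E'
from h import *
g=dict(np.load('/tmp/s6.npz'));plate(g,17,60)
cv2.imwrite('pics/s6.png',cv2.resize(g['img'][90:260,130:300,::-1],None,fx=4,fy=3.5,interpolation=cv2.INTER_CUBIC))
E
```

```text
403 372 slope [1.9600e-01 4.0000e-03 1.2465e+01] x [ 28.7 114.7] y [-98.  10.] z [17.4 28.8 35.9]
far part y [-97.1   8.7] rect ((70.93986511230469, -44.022117614746094), (90.95932006835938, 110.14921569824219), 1.1990158557891846)
```

View pics/s6.png

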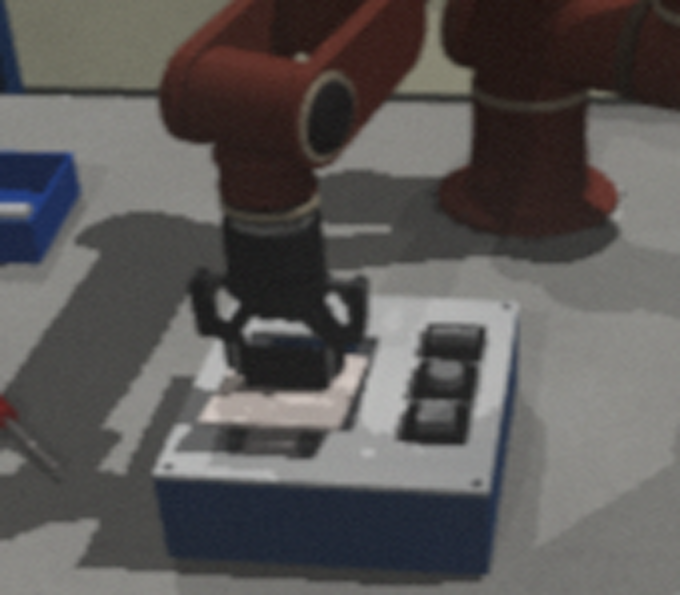

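Request:
{"name": "play_rows", "arguments": {
  "plan": [
    [1, 0, 0, 0, 1],
    [2, 0, 0, 0, 1],
    [2, 0, 0, 0, 1]
  ]
}}

```text
time: 9.68
tool_pos: [0.5979, -0.1923, 0.1314]
tool_rot: [0.708, 0.021, 0.706, -0.022]
contact_force: [-8.5, 3.2, 14.6]
gripper_width: 0.804
```

```bash
python3 - <<'E'
from h import *
go(np.append(T(32,-45,0)[:2],.134),TY)
f=grab('scene');plate(f,17,60)
E
```

```text
shift [-2.6  2.3 -1.6] turn 0.001 | t 9.68 tcp [ 0.5979 -0.1923  0.1314] F [-8.5  3.2 14.6] w 0.804 q [-0.43  0.14  1.69 -0.    1.31 -1.94] ydir [ 0.061  0.998 -0.001] xdir [ 0.003 -0.001 -1.   ]
370 335 slope [2.290e-01 3.000e-03 9.609e+00] x [ 38.7 115.4] y [-98.4   9.1] z [17.8 29.1 36.9]
far part y [-97.5   8.8] rect ((73.39430236816406, -45.010704040527344), (88.14207458496094, 110.80458068847656), 1.0094281435012817)
```

Request:
{"name": "play_rows", "arguments": {
  "plan": [
    [0, 0, -6, 0, 1],
    [0, 0, -12, 0, 1],
    [0, 0, -18, 0, 1],
    [0, 0, -22, 0, 1],
    [0, 0, -22, 0, 1]
  ]
}}

```text
time: 10.35
tool_pos: [0.5761, -0.1911, 0.1289]
tool_rot: [0.708, 0.021, 0.705, -0.022]
contact_force: [4.3, -1.0, 6.7]
gripper_width: 0.802
```

```bash
python3 - <<'E'
from h import *
go(np.append(T(-8,-45,0)[:2],.134),TY)
f=grab('scene');plate(f,10,60)
E
```

```text
shift [ -5.2   2.3 -19.7] turn 0.0 | t 10.35 tcp [ 0.5761 -0.1911  0.1289] F [ 4.3 -1.   6.7] w 0.802 q [-0.44  0.09  1.75  0.    1.3  -1.95] ydir [ 0.061  0.998 -0.001] xdir [ 0.004 -0.002 -1.   ]
446 365 slope [ 0.205  0.    12.229] x [-2.2 93.3] y [-98.3   9.5] z [11.1 24.5 32.1]
far part y [-97.6   8.7] rect ((43.0, -44.758811950683594), (102.22225952148438, 109.38147735595703), 0.3994908630847931)
```

Request:
{"name": "play_rows", "arguments": {
  "plan": [
    [0, 0, -4, 0, 1],
    [0, 0, -8, 0, 1],
    [0, 0, -12, 0, 1],
    [0, 0, -12, 0, 1]
  ]
}}

```text
time: 10.9
tool_pos: [0.5642, -0.1904, 0.1289]
tool_rot: [0.708, 0.021, 0.705, -0.022]
contact_force: [4.6, -0.8, 6.7]
gripper_width: 0.804
```

```bash
python3 - <<'E'
from h import *
go(np.append(T(-8,-45,0)[:2],.134),TY)
f=grab('scene');plate(f,10,60)
E
```

```text
shift [-5.2  2.4 -7.8] turn 0.0 | t 10.9 tcp [ 0.5642 -0.1904  0.1289] F [ 4.6 -0.8  6.7] w 0.804 q [-0.45  0.06  1.78  0.    1.3  -1.96] ydir [ 0.061  0.998 -0.001] xdir [ 0.004 -0.002 -1.   ]
490 356 slope [2.0200e-01 3.0000e-03 1.4712e+01] x [-16.9  80.8] y [-99.    9.7] z [11.8 24.2 31.7]
far part y [-97.3   8.8] rect ((29.109111785888672, -45.03276443481445), (110.31068420410156, 104.19322967529297), 89.88749694824219)
```

Request:
{"name": "play_rows", "arguments": {
  "plan": [
    [0, 0, -3, 0, 1],
    [0, 0, -6, 0, 1],
    [2, 0, -5, 0, 1],
    [4, 0, -4, 0, 1],
    [6, 0, -3, 0, 1],
    [6, 0, -3, 0, 1]
  ]
}}

```text
time: 11.7
tool_pos: [0.5621, -0.1903, 0.1237]
tool_rot: [0.709, 0.021, 0.705, -0.022]
contact_force: [5.5, -0.6, 8.3]
gripper_width: 0.808
```

```bash
python3 - <<'E'
from h import *
go(np.append(T(-8,-45,0)[:2],.134),TY)
f=grab('scene');plate(f,7,60)
E
```

```text
shift [-10.3   2.4  -5.6] turn 0.0 | t 11.7 tcp [ 0.5621 -0.1903  0.1237] F [ 5.5 -0.6  8.3] w 0.808 q [-0.45  0.06  1.79  0.    1.29 -1.96] ydir [ 0.061  0.998 -0.002] xdir [ 0.005 -0.002 -1.   ]
529 332 slope [ 2.7000e-02 -6.0000e-03  1.4484e+01] x [  9.9 107.3] y [-99.1   9.4] z [12.1 16.2 19.4]
far part y [-60.6 -27.1] rect ((56.485836029052734, -43.5784912109375), (105.15320587158203, 115.62654876708984), 6.797391414642334)
```

```bash
python3 - <<'E'
import h
from h import *
f=grab('scene','s7f.png')
c=cloud(f);L=R.from_euler('z',-TY).apply((c.reshape(-1,3)-TO))*1e3;L=L.reshape(c.shape);L[...,2]-=111
hsv=cv2.cvtColor(f['img'],cv2.COLOR_RGB2HSV);w=(hsv[...,2]>90)&(hsv[...,1]<90)
for y in(-85,-75,-5):
    m=(abs(L[...,1]-y)<5)&(abs(L[...,0])<110)&w;p=L[m];p=p[np.argsort(p[:,0])]
    print(y,[tuple(a) for a in p[::3,[0,2]].round(0).astype(int)])
E
```

```text
-85 [(np.int64(-106), np.int64(1)), (np.int64(-103), np.int64(-1)), (np.int64(-96), np.int64(-1)), (np.int64(-88), np.int64(0)), (np.int64(-80), np.int64(1)), (np.int64(-9), np.int64(9)), (np.int64(5), np.int64(10)), (np.int64(19), np.int64(12)), (np.int64(26), np.int64(14)), (np.int64(33), np.int64(15)), (np.int64(40), np.int64(16)), (np.int64(47), np.int64(17)), (np.int64(52), np.int64(17)), (np.int64(60), np.int64(18)), (np.int64(66), np.int64(19)), (np.int64(72), np.int64(20)), (np.int64(73), np.int64(17)), (np.int64(84), np.int64(1)), (np.int64(98), np.int64(3)), (np.int64(108), np.int64(-1))]
-75 [(np.int64(-110), np.int64(-1)), (np.int64(-101), np.int64(1)), (np.int64(-96), np.int64(0)), (np.int64(-88), np.int64(0)), (np.int64(-83), np.int64(0)), (np.int64(-75), np.int64(351)), (np.int64(-4), np.int64(50)), (np.int64(22), np.int64(11)), (np.int64(33), np.int64(15)), (np.int64(37), np.int64(14)), (np.int64(45), np.int64(16)), (np.int64(49), np.int64(20)), (np.int64(54), np.int64(15)), (np.int64(60), np.int64(19)), (np.int64(66), np.int64(20)), (np.int64(73), np.int64(18)), (np.
[... 414 characters left out ...]
64(31)), (np.int64(8), np.int64(10)), (np.int64(13), np.int64(10)), (np.int64(20), np.int64(15)), (np.int64(25), np.int64(15)), (np.int64(32), np.int64(325)), (np.int64(35), np.int64(14)), (np.int64(38), np.int64(322)), (np.int64(41), np.int64(317)), (np.int64(45), np.int64(17)), (np.int64(46), np.int64(316)), (np.int64(50), np.int64(16)), (np.int64(57), np.int64(18)), (np.int64(63), np.int64(19)), (np.int64(69), np.int64(19)), (np.int64(72), np.int64(17)), (np.int64(74), np.int64(15)), (np.int64(80), np.int64(-1)), (np.int64(85), np.int64(0)), (np.int64(92), np.int64(1)), (np.int64(96), np.int64(0)), (np.int64(103), np.int64(2)), (np.int64(104), np.int64(-1)), (np.int64(109), np.int64(-1))]
```

The lip is hooked (the plate's near end is at deck level at x=-75, slope about 0.14) and the far edge sits on the catch. I'll release, back off and press near the far edge with shut fingers.

Request:
{"name": "play_rows", "arguments": {
  "plan": [
    [0, 0, 0, 0, -1],
    [0, 0, 0, 0, -1],
    [0, 0, 0, 0, -1],
    [-20, 0, 0, 0, -1],
    [-45, 0, 0, 0, -1],
    [-70, 0, 0, 0, -1],
    [-70, 0, 0, 0, -1],
    [-70, 0, 0, 0, -1]
  ]
}}

```text
time: 12.8
tool_pos: [0.5595, -0.1894, 0.1905]
tool_rot: [0.707, 0.022, 0.707, -0.021]
contact_force: [-0.6, 0.2, 0.1]
gripper_width: 1.002
```

```bash
python3 - <<'E'
from h import *
go(T(57,-45,35),TY)
f=grab('scene')
c=cloud(f);L=R.from_euler('z',-TY).apply((c.reshape(-1,3)-TO))*1e3;L=L.reshape(c.shape);L[...,2]-=111
hsv=cv2.cvtColor(f['img'],cv2.COLOR_RGB2HSV);w=(hsv[...,2]>90)&(hsv[...,1]<90)
m=(abs(L[...,1]+45)<52)&(L[...,0]>20)&(L[...,0]<68)&w&(abs(L[...,2]-10)<20);p=L[m]
print(len(p),np.polyfit(p[:,0],p[:,2],1))
cv2.imwrite('pics/s8.png',cv2.resize(f['img'][90:260,130:300,::-1],None,fx=4,fy=3.5,interpolation=cv2.INTER_CUBIC))
E
```

```text
shift [45.5  1.7 61.9] turn 0.0 | t 12.8 tcp [ 0.5595 -0.1894  0.1905] F [-0.6  0.2  0.1] w 1.002 q [-0.45  0.    1.73 -0.    1.41 -1.96] ydir [0.061 0.998 0.   ] xdir [-0.  0. -1.]
246 [0.11278784 6.79575429]
```

View pics/s8.png

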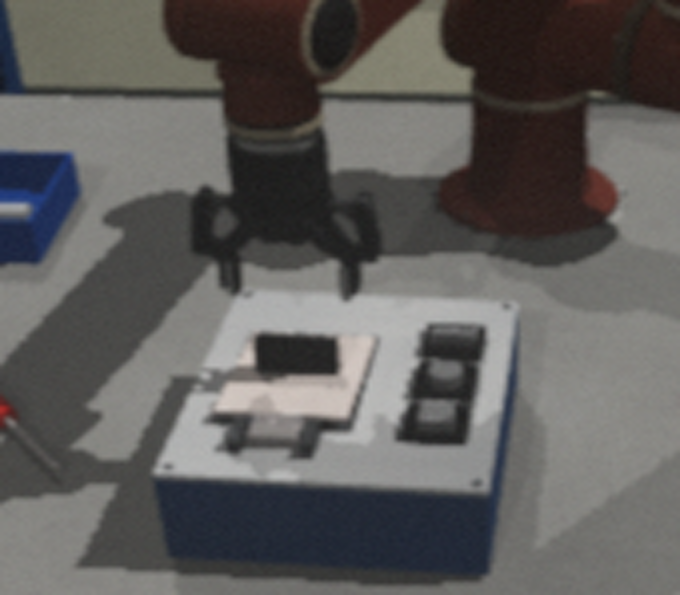

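The cover lies hooked and tilted, resting on the catch (plate around (295,385), catch at (275,430)).

Request:
{"name": "play_rows", "arguments": {
  "plan": [
    [0, 1, 20, 0, 1],
    [0, 1, 40, 0, 1],
    [0, 1, 59, 0, 1],
    [15, 1, 59, 0, 1],
    [30, 1, 59, 0, 1],
    [46, 1, 59, 0, 1],
    [46, 1, 59, 0, 1],
    [46, 1, 59, 0, 1]
  ]
}}

```text
time: 13.85
tool_pos: [0.6187, -0.1922, 0.145]
tool_rot: [0.707, 0.022, 0.707, -0.022]
contact_force: [-0.4, -1.0, -0.2]
gripper_width: 0.003
```

Request:
{"name": "play_rows", "arguments": {
  "plan": [
    [10, 0, 0, 0, 1],
    [15, 0, 0, 0, 1],
    [20, 0, 0, 0, 1],
    [24, 0, 0, 0, 1],
    [28, 0, 0, 0, 1],
    [28, 0, 0, 0, 1]
  ]
}}

```text
time: 14.6
tool_pos: [0.6188, -0.1921, 0.1164]
tool_rot: [0.707, 0.022, 0.707, -0.021]
contact_force: [-0.1, 0.3, 0.6]
gripper_width: 0.004
```

```bash
python3 - <<'E'
from h import *
go(T(54,-45,0),TY)
E
```

```text
shift [ 6.4  0.8 -0.3] turn 0.0 | t 14.6 tcp [ 0.6188 -0.1921  0.1164] F [-0.1  0.3  0.6] w 0.004 q [-0.42  0.2   1.65  0.    1.29 -1.93] ydir [0.061 0.998 0.   ] xdir [ 0.  0. -1.]
```

Request:
{"name": "play_rows", "arguments": {
  "plan": [
    [2, 0, 0, 0, 1],
    [4, 0, 0, 0, 1],
    [6, 0, 0, 0, 1],
    [8, 0, 0, 0, 1],
    [10, 0, 0, 0, 1],
    [10, 0, 0, 0, 1]
  ]
}}

```text
time: 15.35
tool_pos: [0.6186, -0.192, 0.11]
tool_rot: [0.706, 0.022, 0.707, -0.021]
contact_force: [-8.8, 4.0, 14.3]
gripper_width: -0.0
```

```bash
python3 - <<'E'
from h import *
go(T(54,-45,0),TY)
f=grab('scene')
c=cloud(f);L=R.from_euler('z',-TY).apply((c.reshape(-1,3)-TO))*1e3;L=L.reshape(c.shape);L[...,2]-=111
hsv=cv2.cvtColor(f['img'],cv2.COLOR_RGB2HSV);w=(hsv[...,2]>90)&(hsv[...,1]<90)
m=(abs(L[...,1]+45)<52)&(L[...,0]>20)&(L[...,0]<68)&w&(abs(L[...,2]-10)<20);p=L[m]
print(len(p),np.polyfit(p[:,0],p[:,2],1))
E
```

```text
shift [ 0.   0.7 -0.2] turn 0.001 | t 15.35 tcp [ 0.6186 -0.192   0.11  ] F [-8.8  4.  14.3] w -0.0 q [-0.42  0.2   1.66 -0.    1.28 -1.93] ydir [0.061 0.998 0.   ] xdir [-0.001  0.    -1.   ]
188 [ 0.03470058 -1.04247741]
```

Request:
{"name": "play_rows", "arguments": {
  "plan": [
    [3, 0, 0, 0, 1],
    [6, 0, 0, 0, 1],
    [6, 0, 0, 0, 1]
  ]
}}

```text
time: 15.78
tool_pos: [0.6188, -0.1921, 0.1099]
tool_rot: [0.706, 0.021, 0.708, -0.021]
contact_force: [-21.2, 8.2, 38.2]
gripper_width: 0.001
```

Request:
{"name": "play_rows", "arguments": {
  "plan": [
    [-15, 0, 0, 0, 1],
    [-40, 0, 0, 0, 1],
    [-80, 0, 0, 0, 1],
    [-80, 0, -60, 0, 1],
    [-80, 0, -120, 0, 1],
    [-80, 0, -120, 0, 1]
  ]
}}

```text
time: 16.52
tool_pos: [0.4947, -0.1835, 0.1781]
tool_rot: [0.705, 0.023, 0.708, -0.021]
contact_force: [0.9, 0.5, -0.1]
gripper_width: 0.001
```

```bash
python3 - <<'E'
from h import *
go(T(54,-45,0),TY)
f=grab('scene')
c=cloud(f);L=R.from_euler('z',-TY).apply((c.reshape(-1,3)-TO))*1e3;L=L.reshape(c.shape);L[...,2]-=111
hsv=cv2.cvtColor(f['img'],cv2.COLOR_RGB2HSV);w=(hsv[...,2]>90)&(hsv[...,1]<90)
m=(abs(L[...,1]+45)<52)&(L[...,0]>20)&(L[...,0]<68)&w&(abs(L[...,2]-10)<20);p=L[m]
print(len(p),np.polyfit(p[:,0],p[:,2],1))
cv2.imwrite('pics/s9.png',cv2.resize(f['img'][170:240,170:270,::-1],None,fx=7,fy=7,interpolation=cv2.INTER_CUBIC))
E
```

```text
shift [ 67.6  -0.2 124.3] turn -0.001 | t 16.52 tcp [ 0.4947 -0.1835  0.1781] F [ 0.9  0.5 -0.1] w 0.001 q [-0.5  -0.14  1.89 -0.    1.4  -2.  ] ydir [0.062 0.998 0.002] xdir [-0.004  0.002 -1.   ]
246 [-0.00139721  0.22444771]
```

View pics/s9.png

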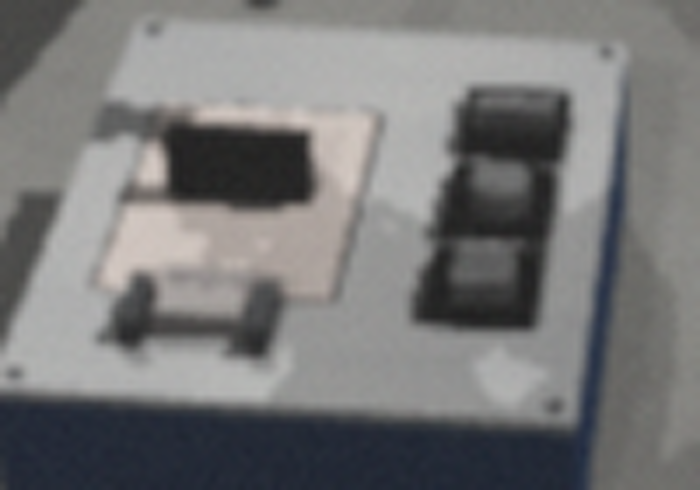

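The cover is flush (slope -0.001, height 0.2 mm) and the catch stands over its far edge at (200,295). Next is the square key.

```bash
python3 - <<'E'
from h import *
go(T(65,78.5,30),TY)
E
```

```text
shift [ 39.6 124.  132.4] turn -0.001 | t 16.57 tcp [ 0.4972 -0.1843  0.1797] F [ 0.3  0.2 -0.2] w 0.001 q [-0.5  -0.14  1.88  0.    1.4  -2.  ] ydir [0.062 0.998 0.001] xdir [-0.001  0.001 -1.   ]
```

Request:
{"name": "play_rows", "arguments": {
  "plan": [
    [0, 40, 42, 0, 1],
    [0, 80, 85, 0, 1],
    [0, 124, 132, 0, 1],
    [0, 124, 132, 0, 1],
    [20, 124, 132, 0, 1],
    [39, 124, 132, 0, 1],
    [39, 124, 132, 0, 1],
    [39, 124, 132, 0, 1]
  ]
}}

```text
time: 17.58
tool_pos: [0.6379, -0.0697, 0.1417]
tool_rot: [0.707, 0.022, 0.707, -0.022]
contact_force: [0.3, -0.3, 0.2]
gripper_width: 0.001
```

```bash
python3 - <<'E'
from h import *
go(T(65,78.5,14),TY)
E
```

```text
shift [17.7  1.  -0.9] turn -0.001 | t 17.57 tcp [ 0.6379 -0.0697  0.1417] F [ 0.3 -0.3  0.2] w 0.001 q [-0.22  0.16  1.65 -0.    1.33 -1.73] ydir [0.062 0.998 0.   ] xdir [-0.  0. -1.]
```

Request:
{"name": "play_rows", "arguments": {
  "plan": [
    [8, 1, -1, 0, 1],
    [13, 1, -1, 0, 1],
    [17, 1, -1, 0, 1],
    [21, 1, -1, 0, 1],
    [21, 1, -1, 0, 1],
    [21, 1, -1, 0, 1]
  ]
}}

```text
time: 18.32
tool_pos: [0.6376, -0.0681, 0.124]
tool_rot: [0.707, 0.021, 0.707, -0.022]
contact_force: [-7.6, 1.5, 13.1]
gripper_width: -0.002
```

Request:
{"name": "play_rows", "arguments": {
  "plan": [
    [-4, 0, 0, 0, 1],
    [-10, 0, 0, 0, 1],
    [-25, 0, 0, 0, 1],
    [-25, 0, 0, 0, 1]
  ]
}}

```text
time: 18.82
tool_pos: [0.6385, -0.0682, 0.1477]
tool_rot: [0.708, 0.021, 0.706, -0.022]
contact_force: [-0.7, -0.2, 0.3]
gripper_width: -0.003
```

```bash
python3 - <<'E'
from h import *
go(T(0,78.5,30),TY)
f=grab('scene');c=cloud(f);L=R.from_euler('z',-TY).apply((c.reshape(-1,3)-TO))*1e3;L=L.reshape(c.shape);L[...,2]-=111
m=(abs(L[...,0]-65)<9)&(abs(L[...,1]-80)<9)&(L[...,2]<30);print('sq top',m.sum(),np.median(L[m][:,2]) if m.any() else 0)
E
```

```text
shift [  7.5  -0.5 -66.5] turn 0.0 | t 18.82 tcp [ 0.6385 -0.0682  0.1477] F [-0.7 -0.2  0.3] w -0.003 q [-0.22  0.15  1.65  0.    1.34 -1.73] ydir [ 0.061  0.998 -0.   ] xdir [ 0.003 -0.001 -1.   ]
sq top 20 19.593639322041966
```

The square key bottomed (z 0.124, 13 N) and sprang back up. Now the round key.

Request:
{"name": "play_rows", "arguments": {
  "plan": [
    [0, 0, -25, 0, 1],
    [0, 0, -50, 0, 1],
    [0, 0, -66, 0, 1],
    [0, 0, -66, 0, 1],
    [0, 0, -66, 0, 1]
  ]
}}

```text
time: 19.5
tool_pos: [0.5719, -0.0641, 0.1458]
tool_rot: [0.707, 0.022, 0.707, -0.022]
contact_force: [-0.2, -0.4, -0.4]
gripper_width: -0.001
```

```bash
python3 - <<'E'
from h import *
go(T(0,78.5,14),TY)
E
```

```text
shift [21.8 -0.6  0.2] turn 0.0 | t 19.5 tcp [ 0.5719 -0.0641  0.1458] F [-0.2 -0.4 -0.4] w -0.001 q [-0.24  0.    1.81  0.    1.33 -1.75] ydir [0.061 0.998 0.   ] xdir [ 0. -0. -1.]
```

Request:
{"name": "play_rows", "arguments": {
  "plan": [
    [8, 0, 0, 0, 1],
    [15, 0, 0, 0, 1],
    [21, 0, 0, 0, 1],
    [25, 0, 0, 0, 1],
    [25, 0, 0, 0, 1],
    [25, 0, 0, 0, 1]
  ]
}}

```text
time: 20.25
tool_pos: [0.5717, -0.064, 0.1239]
tool_rot: [0.707, 0.021, 0.707, -0.021]
contact_force: [-8.6, 2.1, 15.2]
gripper_width: 0.002
```

Request:
{"name": "play_rows", "arguments": {
  "plan": [
    [-4, 0, 0, 0, 1],
    [-10, 0, 0, 0, 1],
    [-30, 0, 0, 0, 1],
    [-80, 0, 0, 0, 1],
    [-120, 60, -40, 0, 1],
    [-120, 110, -60, 0, 1],
    [-120, 110, -60, 0, 1],
    [-120, 110, -60, 0, 1]
  ]
}}

```text
time: 21.25
tool_pos: [0.5183, 0.0497, 0.2414]
tool_rot: [0.707, 0.021, 0.706, -0.021]
contact_force: [0.4, -0.4, -0.1]
gripper_width: 0.001
```

```bash
python3 - <<'E'
from h import *
s=manip.state();print(s['time'],s['tool_pos'],s['contact_force'])
f=grab('scene');c=cloud(f);L=R.from_euler('z',-TY).apply((c.reshape(-1,3)-TO))*1e3;L=L.reshape(c.shape);L[...,2]-=111
for x in(65,0,-65):
    m=(abs(L[...,0]-x)<6)&(abs(L[...,1]-80)<9)&(L[...,2]<30);print(x,m.sum(),np.median(L[m][:,2]))
hsv=cv2.cvtColor(f['img'],cv2.COLOR_RGB2HSV);w=(hsv[...,2]>90)&(hsv[...,1]<90)
m=(abs(L[...,1]+45)<52)&(L[...,0]>20)&(L[...,0]<68)&w&(abs(L[...,2]-10)<20);p=L[m]
print(len(p),np.polyfit(p[:,0],p[:,2],1))
cv2.imwrite('pics/s10.png',f['img'][:,:,::-1])
E
```

```text
21.25 [0.51833223 0.04965925 0.24138609] [ 0.39788044 -0.39875844 -0.13501236]
65 14 19.582195155714373
0 11 18.01184826299658
-65 27 13.856493343146738
233 [ 0.00839349 -0.07648417]
```

View pics/s10.png

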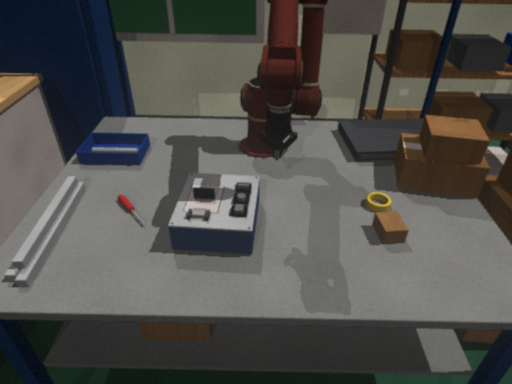

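The cover is flush and latched, the keys are up, the arm is clear, and the carton, tape and screwdriver are where they were.

```bash
python3 -c "
from h import *
print(manip.job_done())"
```

```text
the job is handed in; nothing more can be done
None
```

I closed the tester, pressed the square key and then the round key, and handed the job in at about 21 s of the 58 s allowed. No verdict is reported back.

- **Cover:** I gripped it across the grip's 70 mm ends, tilted it about 0.22 rad against the top of the catch and hooked the lip under the ledge. I then let go and pressed the far edge down with shut fingers, at up to about 38 N vertically (44 N in total). Depth afterwards showed it level with the deck to about 1 mm, with the catch over its far edge.
- **Keys:** Each bottomed with the tool at 0.124 m, 14 mm above the deck, at about 13 and 15 N vertically. The last depth check put their tops at 19.6 mm (square) and 18.0 mm (round), against 19 mm nominal, so both came back up. I did not touch the bar key.
- **Surroundings:** In the last picture the carton, tape roll and screwdriver look unmoved, and the arm is clear of everything.

**Checks that disagreed:**
- The arm and the cameras differed by about 2.5 mm in y. I used the camera's reading of the cover relative to the tester.
- The bar key's height read 13.9 mm, probably because the sampled area included its frame. I did not confirm that.

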